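# Reject the tired bag clip

## Task

One of the three grey bag clips on the plywood board has a weak spring. Squeeze the clips by their handles to feel which one opens easily, and put that one in the shallow aluminium tray so that it lies down on the tray's floor. Leave the two sound clips lying where they are; do not pick them up.

Things in the scene. Friction and masses are not known exactly. Their poses are not given: they have to be found in the camera images.
- place_middle (a point): middle of three places on a fixed plywood board (180 x 400 mm, top 10 mm above the table). A grey spring bag clip like a big clothes peg lies on its side in each: 112 mm long, 24 mm high, about 75 g. Point: centre of the clip's pivot as it starts (within 3 mm), 12 mm over the board. z up; the clip points along x within 4 degrees: jaw tips at +56 mm, spread handle ends at -55 mm. It does not follow the clip.
- place_left (a point): the place at the board's +y end, 140 mm from the middle, same axes, same clip. Squeeze a clip along y by its handles, about 42 mm to -x of its pivot. At rest the handles measure 44 mm over their outsides at the ends, 40 mm at 42 mm from the pivot; fully squeezed they lie parallel against a stop, 25 mm over their outsides, jaws 20 mm open.
- place_right (a point): the place at the board's -y end, 140 mm from the middle, same axes, same clip. Two clips are sound, one is weak, in a different place each time. A sound spring starts to yield only at about 26 N on the handle ends and opens fully at about 40 N, so a 20 N squeeze leaves it shut; the weak one yields at 2 to 3 N, is fully open at about 5 N and can then be lifted by its handles.
- weak_clip_arm (a joint): how far the handles of the weak clip, wherever it lies, are squeezed together: 0 at rest, jaws shut; 0.35 rad fully squeezed, jaws wide open. It springs back when let go.
- tray_in (a point): the shallow open rectangular aluminium tray for rejects, fixed to the table, empty: 190 mm along its x, 170 mm along its y, walls 35 mm high above the table and 4 mm thick. The point is the centre of its inner floor (4 mm above the table); z up.
Mind the look-alikes: they are no part of the job. What is shaped like the part that bears weak_clip_arm but blue is not meant.

How it is judged (in metres and radians):
On the way:
1. the weak clip's handles are squeezed together, opening its jaws (value of joint weak_clip_arm above 0.2 rad), for 0.2 s.
At the end, for the whole second after the job is handed in: The weak clip lies flat on the tray's floor (pivot within 70 mm along and 60 mm across the tray of its centre, at most 25 mm above the floor, tilted less than 17 degrees), at rest, let go, its jaws shut again; both sound clips lie within 40 mm of where they began (x of weak_clip_mid in the frame of tray_in between -0.07 and 0.07 m and y of weak_clip_mid in the frame of tray_in between -0.06 and 0.06 m and z of weak_clip_mid in the frame of tray_in below 0.025 m and angle between weak_clip_mid's own z axis and vertical below 0.3 rad and value of joint weak_clip_arm below 0.1 rad and linear speed of weak_clip below 0.02 m/s and distance of each of sound_clip_1_mid, sound_clip_2_mid from where it was at the start of the episode below 0.04 m); the robot touches nothing.
It fails at once if a sound clip is picked up (raised more than 30 mm) (height (world z) of any of sound_clip_1_mid, sound_clip_2_mid above 0.052 m).
It also fails if it takes over 48 s, if anything falls off the work surface, if the arm or the gripper's body presses on something with over 40 N, if the wrist force passes 120 N, or if a joint passes its speed limit or range.

## Robot

A 6-joint arm with a two-finger parallel gripper is mounted at the origin on the work surface. World frame = base frame: x ahead of the robot, y to its left, z up, the work surface at z = 0. Lengths are in mm, angles in rad, forces in N, time in s.
With the tool pointing down it reaches from about 375 to 925 mm from the base axis. Payload 5.7 kg.
Tool frame: the origin (TCP) lies midway between the tips of the shut fingers; the grasp point (between the pads) lies 19 mm behind it; z points along the fingers, y is the line along which they close (so a half turn about z gives the same grasp; the last joint's range is limited). The gripper opens to 88 mm and grips with 3 to 60 N. Pads are 20 mm wide; open, the fingers measure 115 mm over their backs; the gripper's body (75 mm by 178 mm) begins 61 mm behind the grasp point.
Start: joints at [-1.305, 0.359, 1.51, -0, 1.272, -0.115], TCP at [222.98, -556.994, 222.623] pointing down, gripper open.
Joint ranges: [-2.97, 2.97], [-1.01, 2.36], [0.21, 2.38], [-0.96, 4.11], [0.2, 2.71], [-2.98, 2.98]. Speed limits (rad/s): [2.39, 2.39, 3.14, 3.14, 3.14, 3.14].

## Interface

Orientations are given as a unit quaternion [w, x, y, z].
In Python, from bench import sense, capture, get_calibration, job_done gives the robot as it stands.
- The arm moves only by the tool servo_tool, never from a script. Its argument "motion" is one flat list of numbers, 7 for each row, row after row: the turn, a rotation vector about the tool's x, y, z as a fraction of full scale, then the shift along the tool's x, y, z as a fraction of full scale, then the opening in per cent of the stroke, from 0 (shut) to 100 (fully open). In form: [ax, ay, az, dx, dy, dz, hand, ax, ay, az, dx, dy, dz, hand, ...]. A call has 1 to 12 rows; each row is the pose to reach, as a shift and turn from the pose commanded when the call began, along the tool's axes at that moment; what a row does not reach only later rows make up. Full scale, the value 1, is 1000 mm for a shift and 60 degrees for a turn. A row lasts 1/8 s, in which the tool goes at most 62.5 mm and 10.7 degrees, less where a joint would pass 70% of its speed; a pose out of reach is approached as far as the arm can. A call with a number of a shift or a turn outside -1 to 1 is refused whole. A call with a gripper value outside its range is refused whole. The fingers move at their own pace and stop on an object; "squeeze" is the grip in N (left out, the last holds). Time passes only in rows, so rows that repeat a pose let the fingers close. It gives the time, the measured TCP pose, the force, the opening and the grip force at its end, in the units of the state.
- sense(): the state, without advancing time (a new reading comes with each control period).
- capture(name): name is "scene" or "side" or "wrist"; returns (picture, depth): 400x640x3 uint8, red, green, blue; 400x640 float32, mm along the optical axis (not along the pixel's ray), 0 where there is no reading.
- get_calibration(name): a dict with "camera_matrix" (3x3 intrinsics, pixels), "xyz" and "rotation" of the camera in the world. Camera axes: x right, y down, z forward; pixel columns grow to the right and rows downward; lengths in mm; the calibration is good to about 2 mm. A picture is of the moment at which its call begins: read the wrist's pose just before it. get_calibration takes no time and is no camera call; for the wrist camera it gives the pose at the moment of the call.
- job_done(): hands the job in; it is judged then, once.
The state is a dict: "clock": time; "joint_pos": joint angles; "qd": joint speeds; "joint_efforts": joint torques, N m; "tcp_pos": TCP position; "tcp_rot": TCP orientation; "contact_force": force on the tool from outside, world axes, zero at the start; "ft_torque": the same for the moment, N m; "grip_width": opening from 0.0 (shut) to 1.0 (fully open); "gripper_force": force on a finger pad.
Only numpy, scipy, OpenCV 4.12 (cv2) and the standard library are available. Lean on these libraries where they do the work, as an engineer would, in place of code of your own. Each camera call takes 0.05 s, during which the arm holds its last target. There are 200 camera calls.

## Working session

There is one attempt and no reset: what is moved stays moved. The work goes in short steps, Python scripts to look and compute and a tool call to move; the robot and the scene stay as the last step left them, time stands still between calls to the robot, and variables do not carry over. Pictures are saved under pics/ and viewed, at most 10 in all, crops included, and the job is handed in when it is done.

Besides the shell and the picture viewer there is one more tool, called after "Call:" as a command line: name --argument value ..., lists and objects as JSON in quotes. servo_tool: Moves the arm, as the interface text tells. Shift numbers are shares of 1000 mm and turn numbers shares of 60 degrees, none past 1 either way. Its arguments: {"type":"object","properties":{"motion":{"type":"array","items":{"type":"number"}},"squeeze":{"type":"number"}},"required":["motion"]}

```bash
mkdir -p pics && cat > h.py <<'E'
import numpy as np, cv2
from bench import sense, capture, get_calibration
def grab(n):
    c=get_calibration(n); im,d=capture(n)
    K=np.array(c["camera_matrix"]);R=np.array(c["rotation"]);t=np.array(c["xyz"])
    return im,d,K,R,t
def ray(u,v,z,K,R,t):
    r=R@np.linalg.inv(K)@np.array([u,v,1.]); return t+r*(z-t[2])/r[2]
def save(n,im): cv2.imwrite("pics/"+n,im[:,:,::-1])
E
python3 - <<'E'
from h import *
s=sense();print({k:np.round(s[k],3) for k in s})
for n in("scene","side"):
    im,d,K,R,t=grab(n);save(n+"0.png",im);np.savez(n+"0.npz",im=im,d=d,K=K,R=R,t=t);print(n,t,R.round(2).tolist(),K[0,0])
E
```

```text
{'clock': np.float64(0.0), 'joint_pos': array([-1.305,  0.36 ,  1.511, -0.   ,  1.272, -0.115]), 'qd': array([-0.   , -0.002, -0.   ,  0.   ,  0.   , -0.001]), 'joint_efforts': array([-1.0000e-03, -5.1539e+01, -2.7072e+01,  6.7000e-02,  3.5000e-02,
       -0.0000e+00]), 'tcp_pos': array([ 222.808, -556.36 ,  221.797]), 'tcp_rot': array([-0.001,  0.982,  0.189, -0.   ]), 'contact_force': array([ 0.069, -0.88 , -0.519]), 'ft_torque': array([-0.02 ,  0.015, -0.019]), 'gripper_force': np.float64(0.0), 'grip_width': np.float64(1.001)}
scene [1169.30729115  676.70557898 1135.23285706] [-0.12, 0.32, 0.87, -0.35] 447.78365382186246
side [  327.62503887 -1168.73534811  1195.46867754] [-0.36, 0.93, -0.08, 0.04] 442.68571192987287
```

```bash
sed -i 's/R=np.array(c\["rotation"\])/q=c["rotation"];R=Rot.from_quat([q[1],q[2],q[3],q[0]]).as_matrix()/; 1a from scipy.spatial.transform import Rotation as Rot' h.py && cat h.py | head -8
```

```text
import numpy as np, cv2
from scipy.spatial.transform import Rotation as Rot
from bench import sense, capture, get_calibration
def grab(n):
    c=get_calibration(n); im,d=capture(n)
    K=np.array(c["camera_matrix"]);q=c["rotation"];R=Rot.from_quat([q[1],q[2],q[3],q[0]]).as_matrix();t=np.array(c["xyz"])
    return im,d,K,R,t
def ray(u,v,z,K,R,t):
```

View pics/scene0.png

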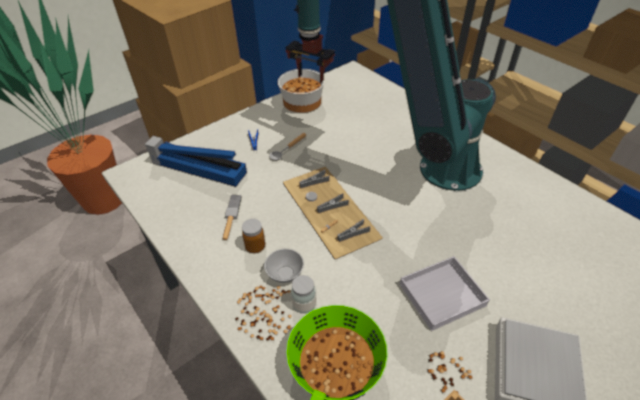

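View pics/side0.png

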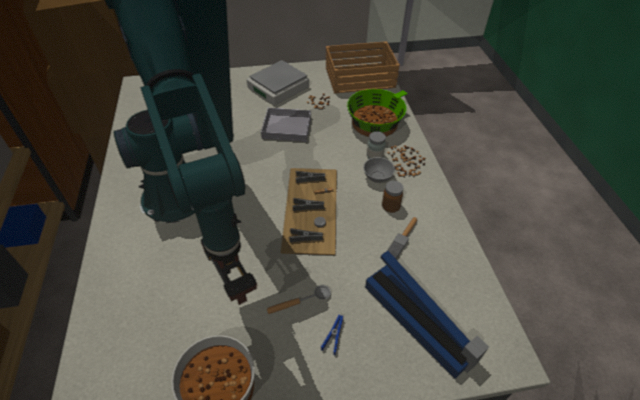

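Scene view: the plywood board is at about (332,212), with grey clips at (315,180), (332,204) and (352,232). A round disc (311,197) and a stick (330,227) also lie on it. The tray is at (443,291). Look-alikes: the blue clip at (253,139), and for the tray the scale at (540,360). The side view has the clips at (310,177), (308,204) and (306,236), the tray at (287,125) and the blue clip at (335,333). I choose the three grey ones on the board and the shallow open tray.

```bash
python3 - <<'E'
from h import *
out=[]
for n,box,tb in(("scene",(280,165,385,258),(395,255,492,332)),("side",(275,165,345,258),(258,105,318,144))):
    im,d,K,R,t=grab(n)
    hsv=cv2.cvtColor(im,cv2.COLOR_RGB2HSV)
    x0,y0,x1,y1=box
    wood=np.zeros(im.shape[:2],np.uint8);wood[y0:y1,x0:x1]=((hsv[...,1]>70)&(hsv[...,0]<30))[y0:y1,x0:x1]
    c=max(cv2.findContours(wood,0,2)[0],key=cv2.contourArea);hull=cv2.convexHull(c)
    P=np.array([ray(*p[0],10,K,R,t)[:2] for p in hull],np.float32)
    print(n,"board",cv2.minAreaRect(P))
    ins=np.zeros_like(wood);cv2.fillConvexPoly(ins,hull,1);ins=cv2.erode(ins,np.ones((3,3)))
    dark=((hsv[...,1]<70)&(ins>0)).astype(np.uint8)
    for c in cv2.findContours(dark,0,2)[0]:
        if cv2.contourArea(c)<50: continue
        P=np.array([ray(*p[0],22,K,R,t)[:2] for p in c],np.float32)
        print(" clip px",c.mean((0,1)).round(),[np.round(a,1) for a in cv2.minAreaRect(P)], "x",P[:,0].min(),P[:,0].max())
    # depth points: tray
    v,u=np.mgrid[tb[1]:tb[3],tb[0]:tb[2]];D=d[tb[1]:tb[3],tb[0]:tb[2]]
    W=(np.stack([u*D,v*D,D],-1).reshape(-1,3)@np.linalg.inv(K).T)@R.T+t
    w=W[(D.ravel()>0)&(W[:,2]>24)&(W[:,2]<45)]
    print(" tray rim",len(w),[np.round(a,1) for a in cv2.minAreaRect(w[:,:2].astype(np.float32))],np.percentile(w[:,2],[5,50,95]))
    out.append(im[y0:y1,x0:x1])
    if n=="scene": save("crop.png",cv2.resize(im[160:335,280:500],None,fx=3.4,fy=3.4,interpolation=2))
E
```

```text
scene board ((483.4615478515625, -138.65084838867188), (403.184814453125, 181.20872497558594), 77.65512084960938)
 clip px [354. 230.] [array([498.8,   5. ]), array([ 51.5, 120. ]), np.float64(88.6)] x 438.19977 558.6596
 clip px [333. 203.] [array([ 472. , -141.8]), array([ 52.8, 113.8]), np.float64(74.7)] x 413.1642 529.47394
 clip px [311. 196.] [array([ 502.5, -214.8]), array([40.2, 35.3]), np.float64(50.9)] x 481.95328 522.8234
 clip px [314. 179.] [array([ 441.5, -270.7]), array([ 55. , 119.9]), np.float64(86.6)] x 380.23212 501.3752
 tray rim 666 [array([453.1, 337.8]), array([173.4, 193.8]), np.float64(74.9)] [24.83077265 32.59185956 38.28591874]
side board ((482.7728576660156, -140.51866149902344), (402.79248046875, 179.31045532226562), 78.08552551269531)
 clip px [302. 235.] [array([ 447.3, -269.2]), array([ 50.5, 106.6]), np.float64(80.5)] x 391.77264 501.24084
 clip px [318. 221.] [array([ 501.6, -219.2]), array([39.9, 37.8]), np.float64(80.5)] x 481.81824 521.29376
 clip px [306. 204.] [array([ 475.2, -133.8]), array([ 57., 106.]), np.float64(79.9)] x 419.40295 529.1669
 clip px [307. 177.] [array([503.4,   2.4]), array([ 58.6, 106.2]), np.float64(80.6)] x 449.26492 557.9615
 tray rim 303 [array([451.5, 335.3]), array([186.4, 191.8]), np.float64(75.0)] [24.92102208 32.01361731 38.61732095]
```

View pics/crop.png

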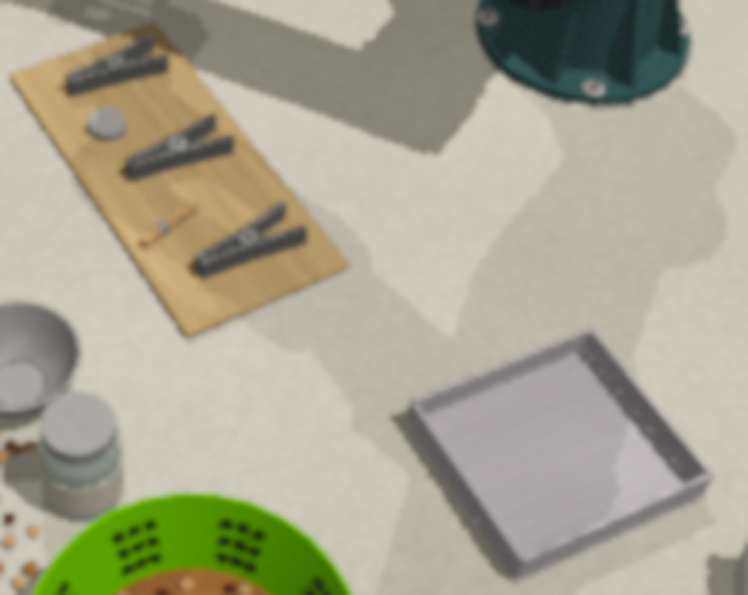

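The crop confirms three grey clips on the board, jaws toward +x (lower left) and handles toward the robot, and the tray open and empty. The clip spacing and board size match the description. I'll move above the board for a wrist view.

```bash
cat >> h.py <<'E'
def row(x,y,z,yaw):
    "row (turn, shift fractions) from present pose to tool-down pose; yaw = heading of tool x, deg"
    s=sense();q=s["tcp_rot"];R=Rot.from_quat([q[1],q[2],q[3],q[0]])
    T=Rot.from_euler("z",yaw,degrees=True)*Rot.from_euler("x",180,degrees=True)
    rv=(R.inv()*T).as_rotvec(degrees=True)/60; sh=R.inv().apply(np.array([x,y,z])-s["tcp_pos"])/1000
    return np.round(np.r_[rv,sh],3).tolist()
E
python3 -c "
from h import *
print(row(430,-135,330,-12),sense()['clock']);c=get_calibration('wrist');print(c)"
```

```text
[-0.001, 0.0, 0.564, 0.349, -0.315, -0.107] 0.2
{'camera_matrix': array([[347.40758263,   0.        , 316.33733503],
       [  0.        , 347.40758263, 193.49094969],
       [  0.        ,   0.        ,   1.        ]]), 'xyz': array([ 296.58364818, -527.58568568,  384.41383574]), 'rotation': array([ 0.11969777,  0.81918471, -0.55498478, -0.08124503])}
```

Call:
servo_tool --motion '[0, 0, 0.564, 0.349, -0.315, -0.107, 100, 0, 0, 0.564, 0.349, -0.315, -0.107, 100, 0, 0, 0.564, 0.349, -0.315, -0.107, 100, 0, 0, 0.564, 0.349, -0.315, -0.107, 100, 0, 0, 0.564, 0.349, -0.315, -0.107, 100, 0, 0, 0.564, 0.349, -0.315, -0.107, 100, 0, 0, 0.564, 0.349, -0.315, -0.107, 100, 0, 0, 0.564, 0.349, -0.315, -0.107, 100, 0, 0, 0.564, 0.349, -0.315, -0.107, 100, 0, 0, 0.564, 0.349, -0.315, -0.107, 100]' --squeeze 12

```text
clock: 1.45
tcp_pos: [429.5, -135.2, 329.4]
tcp_rot: [0.0, 0.995, -0.104, -0.0]
contact_force: [0.2, -0.8, -1.2]
grip_width: 0.998
gripper_force: 0.0
```

```bash
python3 - <<'E'
from h import *
im,d,K,R,t=grab("wrist");save("w1.png",im);np.savez("w1.npz",im=im,d=d,K=K,R=R,t=t)
s=sense();print(s["clock"],s["tcp_pos"],s["joint_pos"])
hsv=cv2.cvtColor(im,cv2.COLOR_RGB2HSV)
dark=((hsv[...,2]<90)&(hsv[...,1]<80)).astype(np.uint8);dark=cv2.morphologyEx(dark,cv2.MORPH_CLOSE,np.ones((5,5)))
for c in cv2.findContours(dark,0,2)[0]:
    if cv2.contourArea(c)<300: continue
    P=np.array([ray(*p[0],34,K,R,t)[:2] for p in c],np.float32)
    print(c.mean((0,1)).round(),cv2.contourArea(c),[np.round(a,1) for a in cv2.minAreaRect(P)])
E
```

```text
1.5 [ 429.27990083 -135.58401192  329.18622563] [-4.59069082e-01  4.81903837e-02  1.64995437e+00 -5.98837835e-04
  1.44439954e+00  1.32220754e+00]
[321. 318.] 49493.5 [array([170.7, -80.2]), array([1061.2,  301.1]), np.float64(78.9)]
[ 41. 196.] 2940.0 [array([437.9, 262.9]), array([ 92.7, 207.9]), np.float64(63.3)]
[410. 124.] 1268.0 [array([ 446.9, -272.6]), array([ 47.1, 108.2]), np.float64(73.8)]
[208. 123.] 1002.5 [array([501.2,  -9. ]), array([ 43.7, 110.8]), np.float64(72.1)]
[369.  80.] 340.0 [array([ 505.6, -220.4]), array([22.6, 28.6]), np.float64(80.1)]
```

View pics/w1.png

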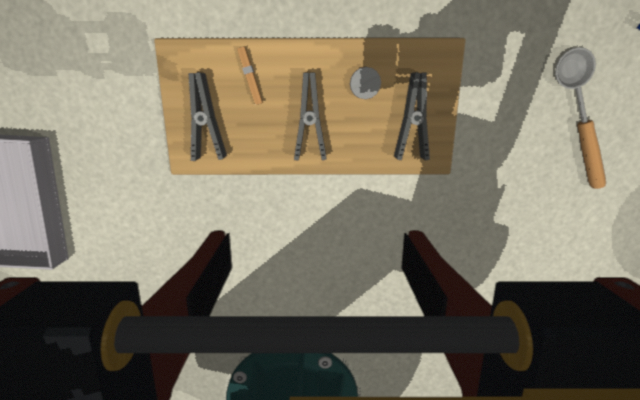

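The wrist view shows the pivots at left (201,118), middle (309,118) and right (417,118). The handle ends, near row 157, are at columns 195/222, 298/323 and 400/427.

```bash
python3 - <<'E'
from h import *
z=np.load("w1.npz");K,R,t=z["K"],z["R"],z["t"]
for n,p,a,b,j in(("L",(201,118),(195,158),(222,157),(198,72)),("M",(309,118),(298,158),(323,157),(310,71)),("R",(417,118),(400,157),(427,158),(418,73))):
    P,A,B,J=[ray(*q,34,K,R,t)[:2] for q in(p,a,b,j)]
    m=(A+B)/2;ax=(J-m)/np.linalg.norm(J-m);g=P-42*ax
    yaw=np.degrees(np.arctan2(ax[1],ax[0]))
    print(n,P.round(),"len",np.linalg.norm(J-m).round(),"spread",np.linalg.norm(A-B).round(),"yaw",yaw.round(1),"grasp",g.round(1),row(*g,80,yaw),row(*g,14,yaw))
E
```

```text
L [504.   1.] len 108.0 spread 36.0 yaw -10.2 grasp [462.4   8.4] [0.0, 0.001, -0.031, 0.003, -0.148, 0.249] [0.0, 0.001, -0.031, 0.003, -0.148, 0.315]
M [ 475. -135.] len 109.0 spread 33.0 yaw -12.0 grasp [ 433.6 -126.6] [0.0, 0.001, -0.001, 0.003, -0.01, 0.249] [0.0, 0.001, -0.001, 0.003, -0.01, 0.315]
R [ 446. -272.] len 107.0 spread 36.0 yaw -10.4 grasp [ 404.3 -264.1] [0.0, 0.001, -0.027, 0.003, 0.131, 0.249] [0.0, 0.001, -0.027, 0.003, 0.131, 0.315]
```

Call:
servo_tool --motion '[0, 0, 0, 0.003, -0.01, 0.315, 75, 0, 0, 0, 0.003, -0.01, 0.315, 75, 0, 0, 0, 0.003, -0.01, 0.315, 75, 0, 0, 0, 0.003, -0.01, 0.315, 75, 0, 0, 0, 0.003, -0.01, 0.315, 75, 0, 0, 0, 0.003, -0.01, 0.315, 75, 0, 0, 0, 0.003, -0.01, 0.315, 75, 0, 0, 0, 0.003, -0.01, 0.315, 0, 0, 0, 0, 0.003, -0.01, 0.315, 0, 0, 0, 0, 0.003, -0.01, 0.315, 0, 0, 0, 0, 0.003, -0.01, 0.315, 0, 0, 0, 0, 0.003, -0.01, 0.315, 0]' --squeeze 12

```text
clock: 3.0
tcp_pos: [435.1, -125.9, 15.2]
tcp_rot: [0.0, 0.995, -0.104, 0.0]
contact_force: [-1.7, -1.6, 6.7]
grip_width: 0.475
gripper_force: 11.7
```

Call:
servo_tool --motion '[0, 0, 0, 0, 0, 0, 0, 0, 0, 0, 0, 0, 0, 0, 0, 0, 0, 0, 0, 0, 0]'

```text
clock: 3.38
tcp_pos: [435.1, -125.9, 15.2]
tcp_rot: [0.0, 0.995, -0.104, 0.0]
contact_force: [-1.5, -1.8, 7.5]
grip_width: 0.477
gripper_force: 11.7
```

Closed at 12 N on 42 mm, so the middle clip stays shut and is sound. Next is the left one.

Call:
servo_tool --motion '[0, 0, 0, 0, 0, 0, 75, 0, 0, 0, 0, 0, 0, 75, 0, 0, 0, 0, 0, -0.06, 75, 0, 0, 0, 0, 0, -0.06, 75, 0, 0, -0.031, 0.001, -0.137, -0.06, 75, 0, 0, -0.031, 0.001, -0.137, -0.06, 75, 0, 0, -0.031, 0.001, -0.137, -0.06, 75, 0, 0, -0.031, 0.001, -0.137, -0.06, 75, 0, 0, -0.031, 0.001, -0.137, 0, 75, 0, 0, -0.031, 0.001, -0.137, 0, 75, 0, 0, -0.031, 0.001, -0.137, 0, 75]'

```text
clock: 4.75
tcp_pos: [463.4, 6.8, 14.1]
tcp_rot: [0.0, 0.996, -0.089, -0.001]
contact_force: [-0.2, -0.2, -0.6]
grip_width: 0.753
gripper_force: 0.0
```

Call:
servo_tool --motion '[0, 0, 0, 0, 0, 0, 0, 0, 0, 0, 0, 0, 0, 0, 0, 0, 0, 0, 0, 0, 0, 0, 0, 0, 0, 0, 0, 0, 0, 0, 0, 0, 0, 0, 0, 0, 0, 0, 0, 0, 0, 0]'

```text
clock: 5.5
tcp_pos: [464.5, 8.0, 15.0]
tcp_rot: [0.0, 0.996, -0.088, 0.0]
contact_force: [-1.6, -1.3, 5.6]
grip_width: 0.473
gripper_force: 11.7
```

The left clip is sound too (42 mm at 12 N). Now the right one, which should be weak.

Call:
servo_tool --motion '[0, 0, 0, 0, 0, 0, 75, 0, 0, 0, 0, 0, 0, 75, 0, 0, 0, 0, 0, -0.06, 75, 0, 0, 0, 0, 0, -0.06, 75, 0, 0, 0, -0.01, 0.278, -0.06, 75, 0, 0, 0, -0.01, 0.278, -0.06, 75, 0, 0, 0, -0.01, 0.278, -0.06, 75, 0, 0, 0, -0.01, 0.278, -0.06, 75, 0, 0, 0, -0.01, 0.278, -0.06, 75, 0, 0, 0, -0.01, 0.278, 0, 75, 0, 0, 0, -0.01, 0.278, 0, 75, 0, 0, 0, -0.01, 0.278, 0, 75]'

```text
clock: 7.0
tcp_pos: [404.6, -263.0, 13.5]
tcp_rot: [-0.001, 0.996, -0.089, -0.001]
contact_force: [0.5, -0.2, 0.2]
grip_width: 0.75
gripper_force: 0.0
```

Call:
servo_tool --motion '[0, 0, 0, 0, 0, 0, 0, 0, 0, 0, 0, 0, 0, 0, 0, 0, 0, 0, 0, 0, 0, 0, 0, 0, 0, 0, 0, 0, 0, 0, 0, 0, 0, 0, 0, 0, 0, 0, 0, 0, 0, 0]'

```text
clock: 7.75
tcp_pos: [405.7, -263.9, 14.9]
tcp_rot: [0.0, 0.996, -0.089, 0.0]
contact_force: [-1.0, 0.4, 5.8]
grip_width: 0.281
gripper_force: 11.8
```

The right clip closed to 24.7 mm, fully squeezed, so it is the weak one. I'll grip firmer and lift.

Call:
servo_tool --motion '[0, 0, 0, 0, 0, 0, 0, 0, 0, 0, 0, 0, 0, 0, 0, 0, 0, 0, 0, -0.02, 0, 0, 0, 0, 0, 0, -0.04, 0, 0, 0, 0, 0, 0, -0.07, 0, 0, 0, 0, 0, 0, -0.1, 0, 0, 0, 0, 0, 0, -0.12, 0, 0, 0, 0, 0, 0, -0.12, 0]' --squeeze 22

```text
clock: 8.75
tcp_pos: [406.4, -264.4, 135.7]
tcp_rot: [0.001, 0.996, -0.089, 0.001]
contact_force: [0.0, -0.2, -0.6]
grip_width: 0.275
gripper_force: 21.7
```

```bash
python3 - <<'E'
from h import *
print(sense()["clock"],sense()["tcp_pos"],sense()["grip_width"],row(411,348,135,-15),row(411,348,10,-15))
im,*_=grab("wrist");b,*_=grab("side")
save("lift.png",np.vstack([im[:,80:560],cv2.resize(b[150:280,230:360],(480,480))[:200]]))
E
```

```text
8.75 [ 406.40402265 -264.44462087  135.69376934] 0.27516149364212855 [0.001, -0.003, 0.081, -0.104, -0.604, -0.0] [0.001, -0.003, 0.081, -0.104, -0.604, 0.125]
```

View pics/lift.png

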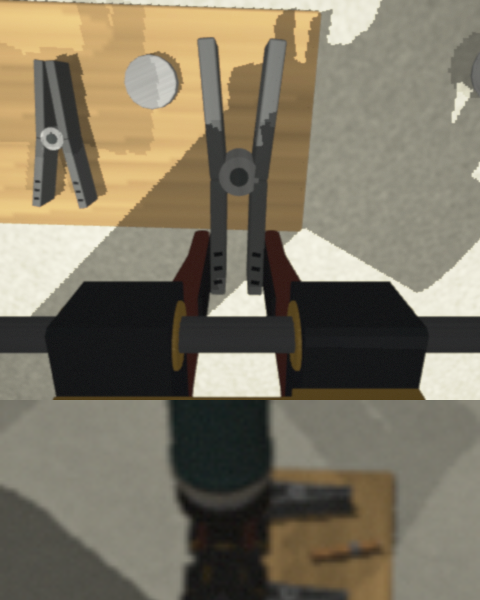

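The clip is held level by its handles with the jaws wide open (pivot at crop pixel (238,172)). Now over the tray.

Call:
servo_tool --motion '[0, 0, 0.08, -0.104, -0.604, 0, 0, 0, 0, 0.08, -0.104, -0.604, 0, 0, 0, 0, 0.08, -0.104, -0.604, 0, 0, 0, 0, 0.08, -0.104, -0.604, 0, 0, 0, 0, 0.08, -0.104, -0.604, 0, 0, 0, 0, 0.08, -0.104, -0.604, 0, 0, 0, 0, 0.08, -0.104, -0.604, 0, 0, 0, 0, 0.08, -0.104, -0.604, 0, 0, 0, 0, 0.08, -0.104, -0.604, 0, 0, 0, 0, 0.08, -0.104, -0.604, 0, 0, 0, 0, 0.08, -0.104, -0.604, 0, 0, 0, 0, 0.08, -0.104, -0.604, 0, 0]'

```text
clock: 10.35
tcp_pos: [408.5, 348.0, 133.2]
tcp_rot: [0.001, 0.992, -0.13, -0.001]
contact_force: [-0.1, 0.4, -0.1]
grip_width: 0.27
gripper_force: 21.9
```

```bash
python3 - <<'E'
from h import *
im,*_=grab("wrist");save("tray.png",im)
s=sense();print(s["clock"],s["tcp_pos"],s["grip_width"],row(411,348,135,-15),row(411,348,10,-15))
E
```

```text
10.4 [408.76732515 347.55144316 133.57338489] 0.273458277941913 [0.002, 0.002, 0.0, 0.002, -0.001, -0.001] [0.002, 0.002, 0.0, 0.002, -0.001, 0.124]
```

View pics/tray.png

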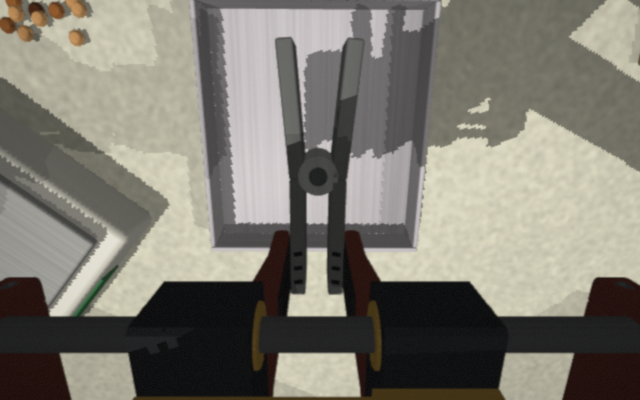

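The clip is over the tray, aligned and centred sideways. I'll lower it, let go, and check the contact.

Call:
servo_tool --motion '[0, 0, 0, 0.003, 0, 0.05, 0, 0, 0, 0, 0.003, 0, 0.09, 0, 0, 0, 0, 0.003, 0, 0.11, 0, 0, 0, 0, 0.003, 0, 0.118, 0, 0, 0, 0, 0.003, 0, 0.123, 0, 0, 0, 0, 0.003, 0, 0.123, 0, 0, 0, 0, 0.003, 0, 0.123, 0]'

```text
clock: 11.28
tcp_pos: [413.2, 348.6, 12.5]
tcp_rot: [-0.001, 0.991, -0.13, 0.001]
contact_force: [0.2, 1.1, -0.2]
grip_width: 0.276
gripper_force: 21.9
```

Call:
servo_tool --motion '[0, 0, 0, 0, 0, 0, 40, 0, 0, 0, 0, 0, 0, 65, 0, 0, 0, 0, 0, 0, 65, 0, 0, 0, 0, 0, 0, 65, 0, 0, 0, 0, 0, 0, 65, 0, 0, 0, 0, 0, -0.05, 65, 0, 0, 0, 0, 0, -0.1, 65, 0, 0, 0, 0, 0, -0.15, 65, 0, 0, 0, 0, 0, -0.2, 65, 0, 0, 0, 0, 0, -0.25, 65, 0, 0, 0, 0, 0, -0.25, 65]'

```text
clock: 12.65
tcp_pos: [415.0, 349.9, 266.1]
tcp_rot: [-0.003, 0.991, -0.13, 0.003]
contact_force: [-0.3, -0.6, -0.4]
grip_width: 0.651
gripper_force: 0.0
```

```bash
python3 - <<'E'
from h import *
im,d,K,R,t=grab("wrist");save("end.png",im);s=sense();print(s["clock"],s["tcp_pos"])
m=(d>0)&(np.arange(400)[:,None]<225);v,u=np.nonzero(m);D=d[m]
W=(np.stack([u*D,v*D,D],-1)@np.linalg.inv(K).T)@R.T+t
a=np.radians(-15);L=W[:,:2]-[452,337];lx=L@[np.cos(a),np.sin(a)];ly=L@[-np.sin(a),np.cos(a)]
k=(W[:,2]>14)&(W[:,2]<60)&(abs(lx)<80)&(abs(ly)<70)
print(k.sum(),lx[k].min(),lx[k].max(),ly[k].min(),ly[k].max(),np.percentile(W[k,2],[5,50,99]))
E
```

```text
12.7 [413.55548386 348.95072259 263.5212656 ]
1370 -54.117617779406395 56.156219178919905 -20.056336242478615 22.546849682249867 [26.76800885 28.05558541 30.11212818]
```

View pics/end.png

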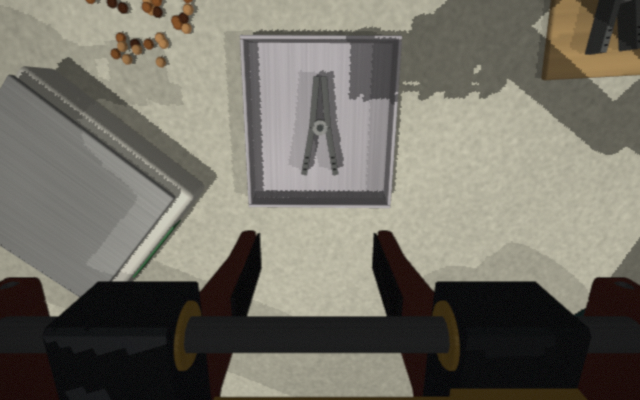

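The clip lies flat and shut in the middle of the tray: pivot at (320,128), top at 28 mm (floor 4 + 24), within ±56 mm of the centre. The gripper is clear.

```bash
python3 -c "
from bench import job_done;print(job_done())"
```

```text
the job is handed in; nothing more can be done
None
```

The weak clip was the one at place_right: it closed fully at 12 N, while the middle and left clips stayed shut. It now lies flat, shut and let go near the centre of the tray; I never lifted the sound clips, and the job was handed in at about 12.7 s with no verdict shown.

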